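# Seat the shield frame on the amplifier jig and clamp it

### The arm

A 6-joint arm with a two-finger parallel gripper is mounted at the origin on the work surface. World frame = base frame: x ahead of the robot, y to its left, z up, the work surface at z = 0. Lengths are in m, angles in degrees, forces in N, time in s.
With the tool pointing down it reaches from about 0.35 to 0.875 m from the base axis. Payload 4.2 kg.
Tool frame: the origin (TCP) lies at the very end of the fingers, on their centre line; the grasp point (between the pads) lies 19 mm behind it; z points along the fingers, y is the line along which they close (so a half turn about z gives the same grasp; the last joint's range is limited). The gripper opens to 87 mm and grips with 3 to 60 N. Pads are 19 mm wide; open, the fingers measure 117 mm over their backs; the gripper's body (75 mm by 190 mm) begins 51 mm behind the grasp point.
Start: joints at [87.926, 22.042, 0.453, 0, -68.411, -14.817], TCP at [0.182, 0.598, 0.223] pointing down, gripper open.
Joint ranges: [-179.83, 179.83], [-69.29, 118.12], [-61.27, 80.66], [-181.25, 117.63], [-171.15, -9.14], [-177.46, 177.46]. Speed limits (degrees/s): [159.86, 159.86, 180, 180, 180, 180].

### API

Orientations are given as a 3x3 rotation matrix whose columns are the frame's x, y, z axes.
In Python, from station import monitor, cams, ticket gives the robot as it stands.
- The arm moves only by the tool drive_tool, never from a script. Its argument "moves" is a list of rows, each an object with "delta_pos": the shift along the tool's x, y, z in mm, a list of three; "turn": the turn about the tool's z in rad; "claw": the opening, from 0 (shut) to 1 (fully open). A call has 1 to 12 rows; each row shifts and turns the commanded pose from where the row before left it, along the tool's axes as they then stand; what a row does not reach is not made up. A row lasts 1/8 s, in which the tool goes at most 62.5 mm and 10.7 degrees, less where a joint would pass 70% of its speed; a pose out of reach is approached as far as the arm can. A call is refused whole if a number of a shift passes 62.5 or a number of a turn 0.188, either way. A call with a gripper value outside its range is refused whole. The fingers move at their own pace and stop on an object; the grip force is fixed at half the most. Time passes only in rows, so rows that do not move let the fingers close. It gives the time, the measured TCP pose, the force, the opening and the grip force at its end, in the units of the state.
- monitor.sense(): the state, without advancing time (a new reading comes with each control period).
- cams.capture(name): name is "scene" or "top" or "wrist"; returns a dict with "color" (384x512x3 uint8, red, green, blue), "range_z" (384x512 float32, m along the optical axis (not along the pixel's ray), 0 where there is no reading), "vertical_fov" (degrees; the focal length in pixels is half the picture's height over the tangent of half this angle, whatever the lens; pixels are square), "cx", "cy" (the principal point, pixels), "dist" ([k1, k2, p1, p2, k3] as OpenCV has them; the pictures are not rectified), "extrinsics" (4x4, takes a point from camera to world coordinates). Camera axes: x right, y down, z forward; pixel columns grow to the right and rows downward; lengths in m; the calibration is good to about 2 mm. A picture is of the moment at which its call begins.
- ticket.finish_job(): hands the job in; it is judged then, once.
The state is a dict: "time_s": time; "joints": joint angles; "joint_velocities": joint speeds; "effort": joint torques, N m; "tcp_pos": TCP position; "ee_rot": TCP orientation; "wrist_force": force on the tool from outside, world axes, zero at the start; "moment": the same for the moment, N m; "gripper_width": opening from 0.0 (shut) to 1.0 (fully open); "gripper_force": force on a finger pad.
Only numpy, scipy, OpenCV 4.12 (cv2) and the standard library are available. Lean on these libraries where they do the work, as an engineer would, in place of code of your own. Each camera call takes 0.05 s, during which the arm holds its last target. There are 200 camera calls.

### The job

Pick up the shield frame by its bridge handle and lower it gently over the two guide pins of the amplifier jig, large hole on the large pin, until it lies flush on the housing. Then push the tail post of the jig's turn clamp round clockwise (seen from above) to its stop, so that its nose holds the frame down. Let go, and leave the other things on the bench where they are.

Things in the scene. Friction and masses are not known exactly. Their poses are not given: they have to be found in the camera images.
- frame: Loose bare aluminium shield frame, about 0.3 kg: a flat plate 100 (x) by 170 (y) by 8 mm with a 60 by 80 mm window in its middle, a large hole at y = +70 mm and a small one at y = -70 mm, and a steel bridge handle over the window. It starts lying flat on the bench, handle up. Origin: centre of the plate's underside; z up.
- frame_handle (a point): Centre of the frame's handle bar, 43 mm above the plate's underside; axes as the frame's. The bar runs along y, 110 mm long, 14 mm wide (x) and 14 mm high, its top 50 mm above the underside, 28 mm clear of the plate; it stands on a 10 mm thick leg at y = +50 and y = -50 mm.
- frame_large_hole (a point): Centre of the frame's 16.5 mm through hole (frame x = 0, y = +70 mm), at the underside.
- frame_small_hole (a point): Centre of the frame's 12.5 mm through hole (frame x = 0, y = -70 mm), at the underside.
- jig: Fixed jig: dark steel base plate 180 by 220 by 12 mm carrying an open aluminium housing 100 (x) by 170 (y) mm whose flat rim is 40 mm above the bench, two upright steel pins on it and a turn clamp at x = -82 mm. Origin: under the housing's centre at bench height; z up. Jig and frame swap sides and are turned, by less than 1 rad to each other; seated, the frame's axes agree with the jig's.
- seat (a point): Centre of the housing's rim plane, 40 mm above the bench: the seated frame's origin lies here. Axes as the jig's.
- large_pin_tip (a point): Tip of the large pin (jig x = 0, y = +70 mm), 70 mm above the bench. Pin 14 mm in diameter, 30 mm high above the rim, its top 12 mm tapering to 6 mm.
- small_pin_tip (a point): Tip of the small pin (jig x = 0, y = -70 mm), 70 mm above the bench. Pin 10 mm in diameter, 30 mm high above the rim, its top 12 mm tapering to 2 mm.
- clamp_pivot (a point): On the clamp's upright axis (jig x = -82 mm, y = 0), at half the height of its arms, 55 mm above the bench; axes as the jig's. Here the clamp sits on a captive hex nut, whose stud ends 74 mm above the bench.
- clamp_post (a point): Top of the upright post at the end of the clamp's tail. The post is a cylinder 14 mm in diameter standing 60 mm from the pivot axis; it reaches from 50 to 95 mm above the bench; push it sideways. The tail arm is 14 mm wide, from 50 to 60 mm above the bench.
- clamp_nose (a point): Tip of the clamp's nose (18 mm wide, 10 mm thick, underside 50 mm above the bench), 54 mm from the pivot axis, opposite to the tail.
- clamp (a joint): Angle of the turn clamp, rad. 0 = closed, at its stop: nose to the jig's +x over the frame's edge, tail to its -x. Positive is anticlockwise from above; it starts open, 1.35 to 1.8, post towards the jig's -y. Stays where left; 2 N at the post moves it. The nose passes 2 mm above a fully seated frame and is blocked by one that is not fully down.
- heatsink: Bystander: black finned heat sink 70 by 100 by 50 mm, loose. Origin under its centre.
- fan: Bystander: black boxed fan 30 by 80 by 80 mm standing upright, loose. Origin under its centre.
- driver: Bystander: screwdriver lying on the bench, loose.
- bin: Bystander: open yellow plastic bin 100 by 140 by 50 mm, loose. Origin under its centre.
Things that resemble listed ones, but are neither listed nor needed, are in the scene too. Of the things like the frame, leave any that is blue; of the rest the larger one is meant.

How it is judged (in metres and radians):
On the way, in this order (a step that is already met when the one before it is completed fails the run):
1. the frame lies flush on the housing over both pins, the clamp still open (distance between frame and seat below 0.004 m and angle between frame's own z axis and vertical below 0.035 rad and horizontal distance between frame_large_hole and large_pin_tip below 0.005 m and horizontal distance between frame_small_hole and small_pin_tip below 0.005 m and value of joint clamp above 0.7 rad), for 0.2 s.
2. the clamp is turned to its stop, nose over the frame (value of joint clamp below 0.15 rad), for 0.2 s.
At the end, for the whole second after the job is handed in: The frame is at rest flush on the housing (its origin within 4 mm of the seat point, tilt under 2 degrees), each hole within 5 mm of its own pin's axis, and the clamp is closed to within 0.15 rad of its stop (distance between frame and seat below 0.004 m and angle between frame's own z axis and vertical below 0.035 rad and horizontal distance between frame_large_hole and large_pin_tip below 0.005 m and horizontal distance between frame_small_hole and small_pin_tip below 0.005 m and value of joint clamp below 0.15 rad and linear speed of frame below 0.02 m/s); the robot touches nothing.
It fails at once if the frame is dropped onto the jig instead of lowered (faster than 0.35 m/s within 45 mm of its seat) (distance between frame and seat below 0.045 m and linear speed of frame above 0.35 m/s).
It fails at once if a bystander is moved more than 30 mm (distance of any of heatsink, fan, driver, bin from where it was at the start of the episode above 0.03 m).
It also fails if it takes over 54 s, if anything falls off the work surface, if the arm or the gripper's body presses on something with over 40 N, if the wrist force passes 120 N, or if a joint passes its speed limit or range.

## Working session

There is one attempt and no reset: what is moved stays moved. The work goes in short steps, Python scripts to look and compute and a tool call to move; the robot and the scene stay as the last step left them, time stands still between calls to the robot, and variables do not carry over. Pictures are saved under pics/ and viewed, at most 10 in all, crops included, and the job is handed in when it is done.

Besides the shell and the picture viewer there is one more tool, called in YAML: its name, and indented under it one key for each argument. drive_tool: Moves the arm, as the interface text tells. Its arguments: {"type":"object","properties":{"moves":{"type":"array","items":{"type":"object","properties":{"delta_pos":{"type":"array","items":{"type":"number"}},"turn":{"type":"number"},"claw":{"type":"number"}}}}},"required":["moves"]}

```bash
mkdir -p pics; ls
cat > h.py <<'E'
import numpy as np, cv2
from station import monitor, cams, ticket
def cap(n):
    c=cams.capture(n); np.savez('pics/'+n+'.npz',**{k:np.array(v) for k,v in c.items()}); return c
def load(n): return dict(np.load('pics/'+n+'.npz'))
def K(c):
    f=192/np.tan(np.radians(float(c['vertical_fov']))/2)
    return np.array([[f,0,float(c['cx'])],[0,f,float(c['cy'])],[0,0,1]])
def ray(c,u,v):
    p=cv2.undistortPoints(np.array([[[u,v]]],float),K(c),np.array(c['dist'],float))[0,0]
    E=np.array(c['extrinsics']); return E[:3,3],E[:3,:3]@np.array([p[0],p[1],1])
def onz(c,u,v,z):
    o,d=ray(c,u,v); return o+d*(z-o[2])/d[2]
def dep(c,u,v):
    o,d=ray(c,u,v); return o+d*float(c['range_z'][int(v),int(u)])
def proj(c,P):
    E=np.linalg.inv(np.array(c['extrinsics'])); P=np.atleast_2d(np.array(P,float))
    return cv2.projectPoints(P,cv2.Rodrigues(E[:3,:3])[0],E[:3,3],K(c),np.array(c['dist'],float))[0][:,0]
def save(c,fn,box=None,s=1):
    im=c['color'][:,:,::-1]
    if box: im=im[box[1]:box[3],box[0]:box[2]]
    cv2.imwrite('pics/'+fn,cv2.resize(im,None,fx=s,fy=s,interpolation=cv2.INTER_CUBIC))
E
python3 - <<'E'
from h import *
c=cap('top'); save(c,'top0.png',None,1.5); print(c['extrinsics'],K(c),c['dist'])
c=cap('scene'); save(c,'scene0.png',None,1.5)
print(monitor.sense())
E
```

```text
pics
[[ 0.00320513 -0.99086081  0.13485023  0.41532062]
 [-0.99993943 -0.0017558   0.01086526 -0.01608029]
 [-0.01052919 -0.13487689 -0.99080642  1.23317159]
 [ 0.          0.          0.          1.        ]] [[397.8802532    0.         261.3965099 ]
 [  0.         397.8802532  190.16081976]
 [  0.           0.           1.        ]] [0.02976028 0.         0.         0.         0.        ]
{'time_s': 0.1, 'joints': array([ 8.79252570e+01,  2.20885107e+01,  3.87564935e-01, -2.37327929e-02,
       -6.84110562e+01, -1.48162456e+01]), 'joint_velocities': array([-0.05155793, -0.10455246,  0.31426824,  0.12080535,  0.06027744,
        0.04531114]), 'effort': array([-8.10537731e-04, -3.91692281e+01,  1.87932730e+01,  4.23186108e+00,
        1.34298310e-02, -7.55410838e-05]), 'tcp_pos': array([0.18143336, 0.59752938, 0.22155009]), 'ee_rot': array([[ 9.56814919e-01, -2.90697442e-01, -4.55673646e-04],
       [-2.90697771e-01, -9.56812962e-01, -1.93954776e-03],
       [ 1.27827123e-04,  1.98825155e-03, -9.99998015e-01]]), 'wrist_force': array([-0.10634661, -0.41936881,  0.50661199]), 'moment': array([ 0.00706048, -0.02238884,  0.02312153]), 'gripper_force': 0.0, 'gripper_width': 1.0032362773163856}
```

View pics/top0.png

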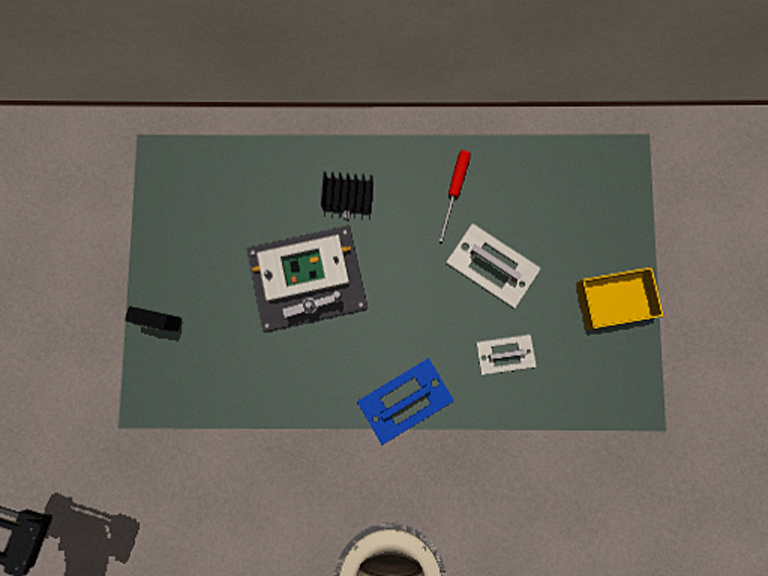

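View pics/scene0.png

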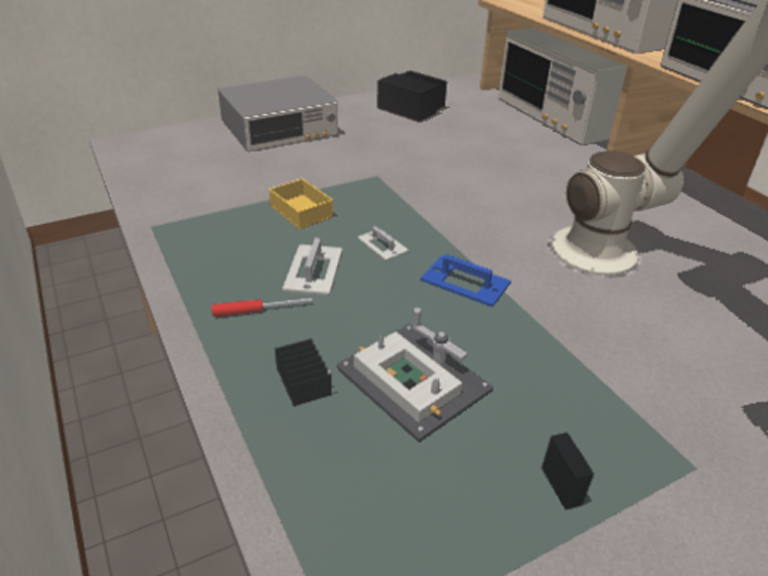

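Three frame-like things appear in the top picture: a large bare one at (493,265), a small bare one at (506,354) and a blue one at (405,401). The large bare one is meant: it isn't blue and it is the bigger of the other two. The jig is at (305,275), with its clamp at (309,305). I'll confirm both in one enlarged crop.

Run:
```python
from h import *
c=load('top'); save(c,'crop1.png',(160,140,365,225),3.9)
```

```text
(no output)
```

View pics/crop1.png

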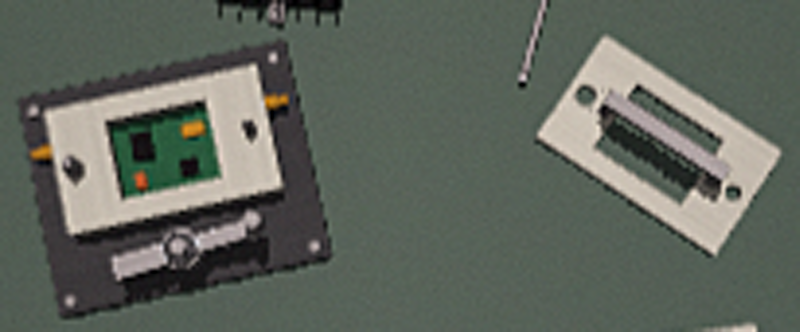

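The crop shows the wanted frame: large hole at (586,95), small hole at (733,192), corners (604,37), (780,150), (717,255) and (537,137). On the jig the large pin is at about (72,168), the small pin at (250,129), the pivot at (181,248) and the post top at (252,218).

Run:
```python
from h import *
c=load('top')
def P(u,v,z): return onz(c,160+(u+.5)/3.9-.5,140+(v+.5)/3.9-.5,z)
cor=np.array([P(*q,.008) for q in [(604,37),(780,150),(717,255),(537,137)]])
print('frame corners ctr',cor.mean(0),'edges',[np.linalg.norm(cor[i]-cor[(i+1)%4]).round(4) for i in range(4)])
L,S=P(586,95,.008),P(733,192,.008); print('holes',L,S,np.linalg.norm(L-S),(L+S)/2)
d=(cor[0]+cor[3]-cor[1]-cor[2]); print('frame y angle',np.degrees(np.arctan2(d[1],d[0])), np.degrees(np.arctan2(*(L-S)[1::-1])))
b=(P(611,97,.05)+P(727,173,.05))/2; print('bar mid',b)
cor=np.array([P(*q,.04) for q in [(43,110),(262,65),(285,195),(68,236)]])
print('jig ctr',cor.mean(0),'edges',[np.linalg.norm(cor[i]-cor[(i+1)%4]).round(4) for i in range(4)])
d=(cor[0]+cor[3]-cor[1]-cor[2]); print('jig y ang',np.degrees(np.arctan2(d[1],d[0])))
print('pin',P(72,168,.055),P(250,129,.055),'pivot',P(181,248,.074),'post',P(252,218,.095))
for q in [(586,60),(670,135),(250,218),(90,130),(200,320)]:
    u,v=160+q[0]/3.9,140+q[1]/3.9; print(q,dep(c,u,v))
```

```text
frame corners ctr [ 0.62505026 -0.21181969  0.008     ] edges [np.float64(0.1664), np.float64(0.0989), np.float64(0.1698), np.float64(0.0984)]
holes [ 0.66501616 -0.15415653  0.008     ] [ 0.58661136 -0.26961233  0.008     ] 0.13956128456288908 [ 0.62581376 -0.21188443  0.008     ]
frame y angle 56.279204776118206 55.81999297473731
bar mid [ 0.62518131 -0.21272075  0.05      ]
jig ctr [0.61356923 0.17824478 0.04      ] edges [np.float64(0.1747), np.float64(0.1049), np.float64(0.1707), np.float64(0.1017)]
jig y ang 101.45048070365591
pin [0.59779442 0.24676151 0.055     ] [0.62847231 0.11033755 0.055     ] pivot [0.53418994 0.15870801 0.074     ] post [0.55442318 0.10350347 0.095     ]
(586, 60) [ 0.69510302 -0.15697637 -0.00347401]
(670, 135) [ 0.62410821 -0.2149426   0.0489888 ]
(250, 218) [0.55308806 0.10367204 0.09709795]
(90, 130) [0.6287261  0.23545129 0.04172111]
(200, 320) [ 0.48355694  0.15312892 -0.00601697]
```

drive_tool:
  moves:
    - {"delta_pos":[39,38,0]}
    - {"delta_pos":[39,38,0]}
    - {"delta_pos":[39,38,0]}
    - {"delta_pos":[39,38,0]}
    - {"delta_pos":[39,38,0]}
    - {"delta_pos":[39,38,0]}
    - {"delta_pos":[39,38,0]}
    - {"delta_pos":[39,38,0]}
    - {"delta_pos":[39,38,0]}
    - {"delta_pos":[39,38,0]}
    - {"delta_pos":[39,38,0]}
    - {"delta_pos":[39,38,0]}

```text
invalid input
```

drive_tool:
  moves:
    - {"delta_pos":[39,38,0]}
    - {"delta_pos":[39,38,0]}
    - {"delta_pos":[39,38,0]}
    - {"delta_pos":[39,38,0]}
    - {"delta_pos":[36,38,0]}
    - {"turn":0.187}
    - {"turn":0.187}
    - {"turn":0.187}
    - {"turn":0.187}
    - {"turn":0.187}
    - {"turn":0.187}
    - {"turn":0.187}

```text
invalid input
```

drive_tool:
  moves:
    - {"turn":0.187}
    - {"turn":0.187}
    - {"turn":0.187}
    - {"turn":0}

```text
invalid input
```

drive_tool:
  moves:
    - {"delta_pos":[39,38,0],"turn":0,"claw":1}
    - {"delta_pos":[39,38,0],"turn":0,"claw":1}
    - {"delta_pos":[39,38,0],"turn":0,"claw":1}
    - {"delta_pos":[39,38,0],"turn":0,"claw":1}
    - {"delta_pos":[39,38,0],"turn":0,"claw":1}
    - {"delta_pos":[39,38,0],"turn":0,"claw":1}
    - {"delta_pos":[39,38,0],"turn":0,"claw":1}
    - {"delta_pos":[39,38,0],"turn":0,"claw":1}
    - {"delta_pos":[39,38,0],"turn":0,"claw":1}
    - {"delta_pos":[39,38,0],"turn":0,"claw":1}
    - {"delta_pos":[39,38,0],"turn":0,"claw":1}
    - {"delta_pos":[39,38,0],"turn":0,"claw":1}

```text
time_s: 1.6
tcp_pos: [0.4973, 0.024, 0.2224]
ee_rot: [[0.957, -0.29, -0.0], [-0.29, -0.957, 0.0], [-0.0, 0.0, -1.0]]
wrist_force: [-0.2, 0.9, 0.3]
gripper_width: 0.999
gripper_force: 0.0
```

drive_tool:
  moves:
    - {"delta_pos":[38,38,0],"turn":0,"claw":1}
    - {"delta_pos":[38,38,0],"turn":0,"claw":1}
    - {"delta_pos":[38,38,0],"turn":0,"claw":1}
    - {"delta_pos":[38,38,0],"turn":0,"claw":1}
    - {"delta_pos":[38,38,0],"turn":0,"claw":1}
    - {"delta_pos":[0,0,0],"turn":0.187,"claw":1}
    - {"delta_pos":[0,0,0],"turn":0.187,"claw":1}
    - {"delta_pos":[0,0,0],"turn":0.187,"claw":1}
    - {"delta_pos":[0,0,0],"turn":0.187,"claw":1}
    - {"delta_pos":[0,0,0],"turn":0.187,"claw":1}
    - {"delta_pos":[0,0,0],"turn":0.187,"claw":1}
    - {"delta_pos":[0,0,0],"turn":0.187,"claw":1}

```text
time_s: 3.1
tcp_pos: [0.6231, -0.2112, 0.2218]
ee_rot: [[-0.039, -0.999, -0.001], [-0.999, 0.039, 0.0], [-0.0, 0.001, -1.0]]
wrist_force: [-0.5, -1.0, 0.8]
gripper_width: 0.996
gripper_force: 0.0
```

drive_tool:
  moves:
    - {"delta_pos":[0,0,0],"turn":0.187,"claw":1}
    - {"delta_pos":[0,0,0],"turn":0.187,"claw":1}
    - {"delta_pos":[0,0,0],"turn":0.187,"claw":1}
    - {"delta_pos":[0,0,0],"turn":0,"claw":1}

```text
time_s: 3.6
tcp_pos: [0.6232, -0.2112, 0.2219]
ee_rot: [[-0.558, -0.83, -0.001], [-0.83, 0.558, 0.0], [0.0, 0.001, -1.0]]
wrist_force: [-0.6, -0.3, -0.1]
gripper_width: 1.002
gripper_force: 0.0
```

Run:
```python
from h import *
c=cap('wrist'); save(c,'w1.png',None,1.5); print(np.array(c['extrinsics']).round(3),K(c),c['dist'])
s=monitor.sense(); print(s['tcp_pos'],s['ee_rot'],s['joints'])
for q in [[.625,-.212,.05],[.666,-.154,.008],[.5866,-.27,.008]]: print(proj(c,q)*1.5)
```

```text
[[-0.83   0.536  0.154  0.58 ]
 [ 0.558  0.797  0.231 -0.275]
 [ 0.001  0.278 -0.961  0.384]
 [ 0.     0.     0.     1.   ]] [[313.27622473   0.         255.43350746]
 [  0.         313.27622473 191.38369276]
 [  0.           0.           1.        ]] [0.00231365 0.         0.         0.         0.        ]
[ 0.6232933  -0.21119054  0.22203773] [[-5.56980467e-01 -8.30525088e-01 -9.15252515e-04]
 [-8.30525530e-01  5.56980515e-01  2.25210706e-04]
 [ 3.22734675e-04  8.85578544e-04 -9.99999556e-01]] [-4.66900571e+00  2.53383794e+01  5.57429529e+00 -9.12698787e-03
 -7.02892326e+01 -2.91751553e+01]
[[380.25271065 261.57848904]]
[[378.68045422 331.38361386]]
[[379.69931398 161.56283662]]
```

View pics/w1.png

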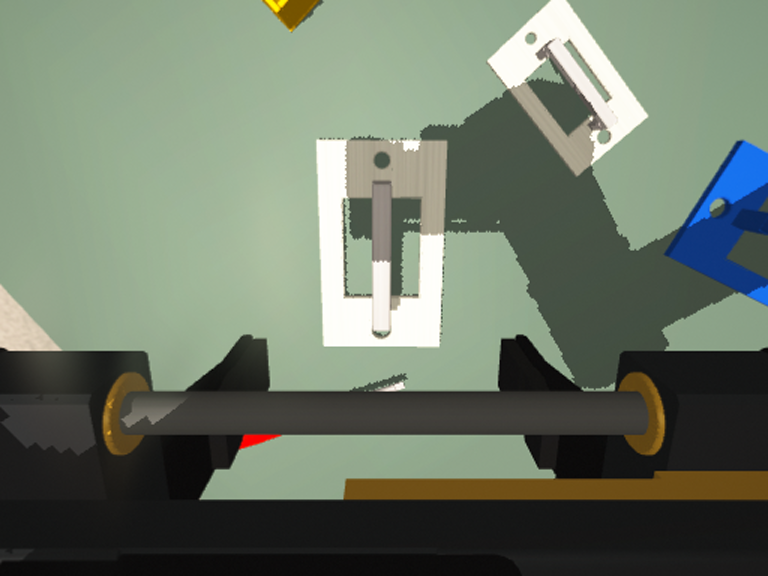

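The frame sits at columns 317–447 with its bar along column 381, and the small hole is at (381,160). That is within about 2 mm of the prediction, so I'll shift 1.5 mm, descend and grip.

drive_tool:
  moves:
    - {"delta_pos":[0,-1.5,45],"turn":0,"claw":1}
    - {"delta_pos":[0,0,50],"turn":0,"claw":1}
    - {"delta_pos":[0,0,45],"turn":0,"claw":1}
    - {"delta_pos":[0,0,35],"turn":0,"claw":1}
    - {"delta_pos":[0,0,23],"turn":0,"claw":1}
    - {"delta_pos":[0,0,0],"turn":0,"claw":0}
    - {"delta_pos":[0,0,0],"turn":0,"claw":0}
    - {"delta_pos":[0,0,0],"turn":0,"claw":0}
    - {"delta_pos":[0,0,0],"turn":0,"claw":0}
    - {"delta_pos":[0,0,0],"turn":0,"claw":0}
    - {"delta_pos":[0,0,0],"turn":0,"claw":0}
    - {"delta_pos":[0,0,0],"turn":0,"claw":0}

```text
time_s: 5.15
tcp_pos: [0.6247, -0.2121, 0.0246]
ee_rot: [[-0.56, -0.829, 0.0], [-0.829, 0.56, -0.0], [0.0, -0.0, -1.0]]
wrist_force: [-1.0, -0.2, 0.7]
gripper_width: 0.287
gripper_force: 0.0
```

drive_tool:
  moves:
    - {"delta_pos":[0,0,0],"turn":0,"claw":0}
    - {"delta_pos":[0,0,0],"turn":0,"claw":0}
    - {"delta_pos":[0,0,0],"turn":0,"claw":0}
    - {"delta_pos":[0,0,0],"turn":0,"claw":0}
    - {"delta_pos":[0,0,-15],"turn":0,"claw":0}
    - {"delta_pos":[0,0,-30],"turn":0,"claw":0}
    - {"delta_pos":[0,0,-35],"turn":0,"claw":0}
    - {"delta_pos":[0,0,-35],"turn":0,"claw":0}
    - {"delta_pos":[0,0,-30],"turn":0,"claw":0}
    - {"delta_pos":[0,0,0],"turn":0,"claw":0}

```text
time_s: 6.4
tcp_pos: [0.6262, -0.2124, 0.1728]
ee_rot: [[-0.559, -0.829, 0.007], [-0.829, 0.559, -0.001], [-0.003, -0.006, -1.0]]
wrist_force: [0.9, -1.1, -4.9]
gripper_width: 0.156
gripper_force: 30.0
```

drive_tool:
  moves:
    - {"delta_pos":[-20,14.5,0],"turn":0,"claw":0}
    - {"delta_pos":[-40,28.5,0],"turn":0,"claw":0}
    - {"delta_pos":[-40,28.5,0],"turn":0,"claw":0}
    - {"delta_pos":[-40,28.5,0],"turn":0,"claw":0}
    - {"delta_pos":[-40,28.5,0],"turn":0,"claw":0}
    - {"delta_pos":[-40,28.5,0],"turn":0,"claw":0}
    - {"delta_pos":[-40,28.5,0],"turn":0,"claw":0}
    - {"delta_pos":[-40,28.5,0],"turn":0,"claw":0}
    - {"delta_pos":[-17,14.5,0],"turn":0,"claw":0}

```text
time_s: 7.52
tcp_pos: [0.6114, 0.1807, 0.1672]
ee_rot: [[-0.558, -0.83, -0.003], [-0.83, 0.558, -0.001], [0.003, 0.002, -1.0]]
wrist_force: [0.4, -0.5, -3.8]
gripper_width: 0.158
gripper_force: 30.0
```

drive_tool:
  moves:
    - {"delta_pos":[0,0,0],"turn":-0.1,"claw":0}
    - {"delta_pos":[0,0,0],"turn":-0.15,"claw":0}
    - {"delta_pos":[0,0,0],"turn":-0.15,"claw":0}
    - {"delta_pos":[0,0,0],"turn":-0.15,"claw":0}
    - {"delta_pos":[0,0,0],"turn":-0.15,"claw":0}
    - {"delta_pos":[0,0,0],"turn":-0.096,"claw":0}
    - {"delta_pos":[0,0,0],"turn":0,"claw":0}
    - {"delta_pos":[0,0,0],"turn":0,"claw":0}

```text
time_s: 8.52
tcp_pos: [0.6124, 0.178, 0.1687]
ee_rot: [[0.199, -0.98, -0.001], [-0.98, -0.199, -0.001], [0.0, 0.002, -1.0]]
wrist_force: [0.5, -0.6, -3.9]
gripper_width: 0.158
gripper_force: 30.0
```

Run:
```python
from h import *
c=cap('wrist'); save(c,'w2.png',None,1.5)
t=cap('top'); save(t,'t2.png',(130,110,300,240),4.6)
s=monitor.sense(); print(s['tcp_pos'],s['ee_rot'],s['wrist_force'])
```

```text
[0.61257346 0.17821035 0.16914552] [[ 1.99438465e-01 -9.79910058e-01 -7.59284969e-04]
 [-9.79910344e-01 -1.99438301e-01 -2.86418573e-04]
 [ 1.29233937e-04  8.01154076e-04 -9.99999671e-01]] [ 0.32575271 -0.42566521 -3.55798818]
```

View pics/w2.png

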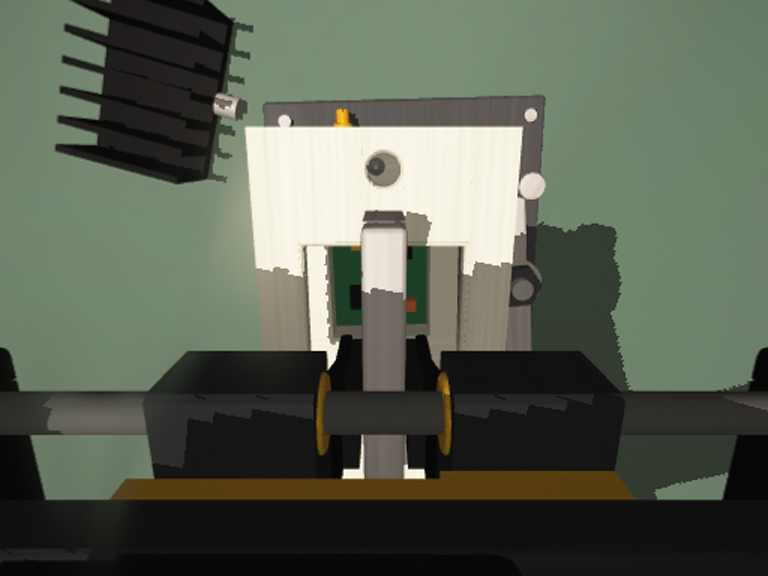

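The wrist picture shows the frame held over the jig. The small hole is centred at about (383,168), with the small pin's tip at about (376,166) inside it. The post top is at (532,185), the pivot stud at (523,290), and the base bolts at (285,121) and (531,115).

Run:
```python
from h import *
c=load('wrist'); f=lambda u,v,z: onz(c,(u+.5)/1.5-.5,(v+.5)/1.5-.5,z)
g=lambda u,v:dep(c,u/1.5,v/1.5)
print('tip',f(376,166,.07),'hole upper',f(383,168,.1455+.007),'post',f(532,185,.095),'stud',f(523,290,.074))
a,b=f(285,121,.014),f(531,115,.014); print('bolts',a,b,np.linalg.norm(a-b),np.degrees(np.arctan2(*(a-b)[1::-1])))
a,b=f(263,103,.012),f(545,97,.012); print('edge',np.linalg.norm(a-b),np.degrees(np.arctan2(*(a-b)[1::-1])))
print('depth plate',g(300,200),g(480,200),g(340,140),g(440,140),'baseplate',g(535,135),g(270,118),'bar',g(385,320),'post',g(532,185))
```

```text
tip [0.62935217 0.11079598 0.07      ] hole upper [0.62604409 0.10840381 0.1525    ] post [0.55220357 0.10366877 0.095     ] stud [0.53384008 0.16122599 0.074     ]
bolts [0.69194624 0.09684867 0.014     ] [0.53944836 0.06227644 0.014     ] 0.15636765085947374 12.773401882781382
edge 0.17857242387458963 12.596789668357228
depth plate [0.65424151 0.12615632 0.15180484] [0.58774529 0.11271289 0.15158707] [0.64314204 0.10192641 0.15272141] [0.60759043 0.09470673 0.15205771] baseplate [0.53264095 0.0733065  0.01180565] [0.70173875 0.09704945 0.01238328] bar [0.61661832 0.15159256 0.19440126] post [0.55209114 0.10375966 0.095133  ]
```

View pics/t2.png

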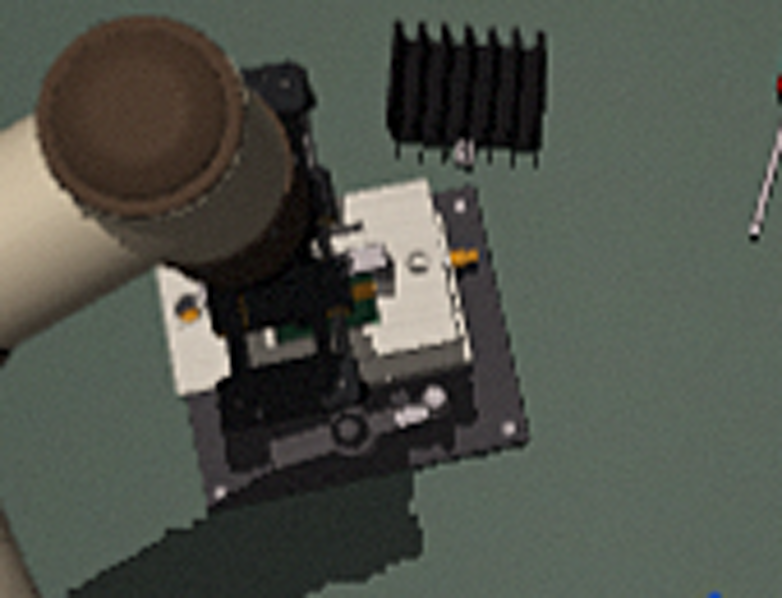

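drive_tool:
  moves:
    - {"delta_pos":[-1.6,-2.3,10],"turn":-0.019,"claw":0}
    - {"delta_pos":[0,0,20],"turn":0,"claw":0}
    - {"delta_pos":[0,0,20],"turn":0,"claw":0}
    - {"delta_pos":[0,0,10],"turn":0,"claw":0}
    - {"delta_pos":[0,0,4],"turn":0,"claw":0}
    - {"delta_pos":[0,0,0],"turn":0,"claw":0}
    - {"delta_pos":[0,0,0],"turn":0,"claw":0}

```text
time_s: 9.5
tcp_pos: [0.6153, 0.1808, 0.1064]
ee_rot: [[0.219, -0.976, 0.002], [-0.976, -0.219, 0.001], [-0.0, -0.002, -1.0]]
wrist_force: [-0.7, 0.6, -3.4]
gripper_width: 0.158
gripper_force: 30.0
```

Run:
```python
from h import *
c=cap('wrist'); save(c,'w3.png',(150,70,370,235),3.6)
t=cap('top'); 
s=monitor.sense(); print(s['tcp_pos'],s['ee_rot'],s['wrist_force'])
g=lambda u,v:dep(c,u/1.5,v/1.5); print(g(300,200),g(480,200))
save(t,'t3.png',(150,130,270,220),6.5)
```

```text
[0.61508073 0.18068127 0.10633685] [[ 2.19286886e-01 -9.75659587e-01  1.27744640e-03]
 [-9.75660363e-01 -2.19286225e-01  6.38638458e-04]
 [-3.42967337e-04 -1.38639885e-03 -9.99998980e-01]] [ 0.1167999   0.02798564 -2.88717404]
[0.65834746 0.12991173 0.08914416] [0.59242199 0.11492596 0.09066935]
```

View pics/w3.png

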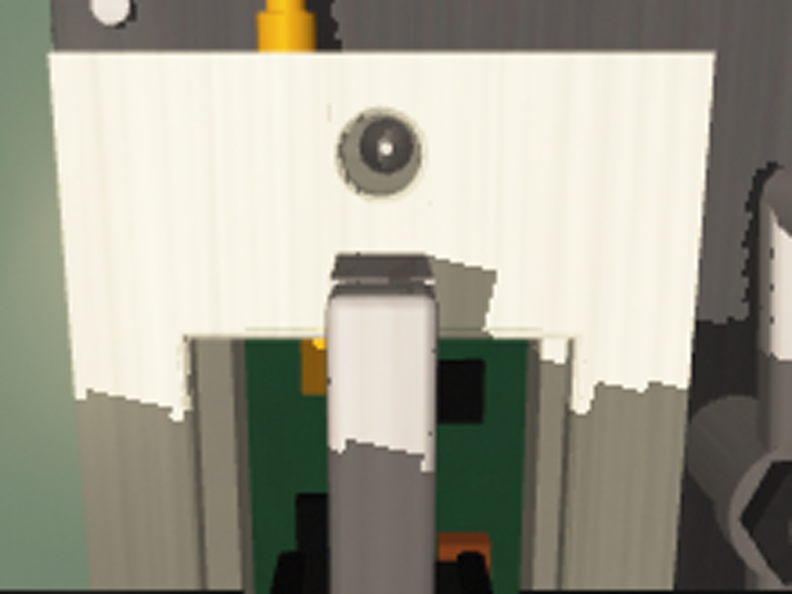

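The hole's upper rim is centred at about (380,152) in the crop, and the pin tip's bright spot is at (387,150).

Run:
```python
from h import *
c=load('wrist'); f=lambda u,v,z: onz(c,150+(u+.5)/3.6-.5,70+(v+.5)/3.6-.5,z)
a,b=f(380,152,.090),f(387,150,.07); print(a,b,b-a)
x=np.array([.2193,-.9757,0]);y=np.array([-.9757,-.2193,0]); print('tool x,y mm',(b-a)@x*1e3,(b-a)@y*1e3)
p,q=f(50,54,.09),f(714,53,.09);print('edge',np.linalg.norm(p-q),np.degrees(np.arctan2(*(p-q)[1::-1])),(p+q)/2)
```

```text
[0.63044556 0.11152397 0.09      ] [0.6292562 0.1116103 0.07     ] [-1.18936273e-03  8.63283939e-05 -2.00000000e-02]
tool x,y mm -0.3450578605504117 1.1415293987064714
edge 0.09959295043213824 12.744129104219661 [0.63332094 0.09749839 0.09      ]
```

View pics/t3.png

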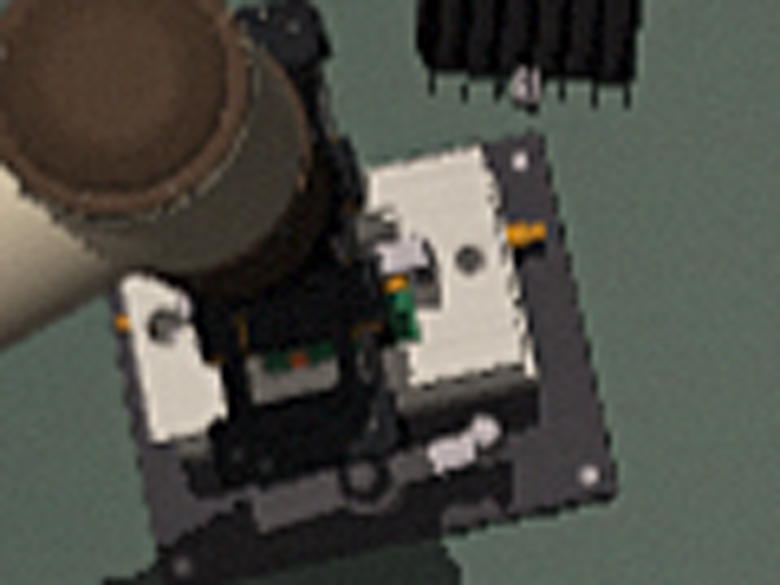

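drive_tool:
  moves:
    - {"delta_pos":[-0.3,1.1,0],"turn":0,"claw":0}
    - {"delta_pos":[0,0,6],"turn":0,"claw":0}
    - {"delta_pos":[0,0,6],"turn":0,"claw":0}
    - {"delta_pos":[0,0,6],"turn":0,"claw":0}
    - {"delta_pos":[0,0,4],"turn":0,"claw":0}
    - {"delta_pos":[0,0,0],"turn":0,"claw":0}
    - {"delta_pos":[0,0,0],"turn":0,"claw":0}

```text
time_s: 10.48
tcp_pos: [0.6138, 0.1806, 0.0837]
ee_rot: [[0.219, -0.976, 0.0], [-0.976, -0.219, 0.0], [0.0, -0.0, -1.0]]
wrist_force: [0.5, 0.1, -4.0]
gripper_width: 0.158
gripper_force: 30.0
```

drive_tool:
  moves:
    - {"delta_pos":[0,0,4],"turn":0,"claw":0}
    - {"delta_pos":[0,0,4],"turn":0,"claw":0}
    - {"delta_pos":[0,0,4],"turn":0,"claw":0}
    - {"delta_pos":[0,0,3],"turn":0,"claw":0}
    - {"delta_pos":[0,0,0],"turn":0,"claw":0}

```text
time_s: 11.1
tcp_pos: [0.6135, 0.1804, 0.0682]
ee_rot: [[0.219, -0.976, -0.0], [-0.976, -0.219, -0.0], [0.0, 0.001, -1.0]]
wrist_force: [0.1, -0.2, -3.9]
gripper_width: 0.154
gripper_force: 30.0
```

drive_tool:
  moves:
    - {"delta_pos":[0,0,2],"turn":0,"claw":0}
    - {"delta_pos":[0,0,1.5],"turn":0,"claw":0}
    - {"delta_pos":[0,0,1],"turn":0,"claw":0}
    - {"delta_pos":[0,0,0],"turn":0,"claw":0}
    - {"delta_pos":[0,0,0],"turn":0,"claw":0}

```text
time_s: 11.72
tcp_pos: [0.6135, 0.1805, 0.0645]
ee_rot: [[0.219, -0.976, 0.0], [-0.976, -0.219, -0.0], [0.0, -0.0, -1.0]]
wrist_force: [-2.0, 0.3, 0.6]
gripper_width: 0.161
gripper_force: 30.0
```

drive_tool:
  moves:
    - {"delta_pos":[0,0,0.5],"turn":0,"claw":0}
    - {"delta_pos":[0,0,0],"turn":0,"claw":0.5}
    - {"delta_pos":[0,0,0],"turn":0,"claw":0.5}
    - {"delta_pos":[0,0,0],"turn":0,"claw":0.5}
    - {"delta_pos":[0,0,0],"turn":0,"claw":0.5}
    - {"delta_pos":[0,0,0],"turn":0,"claw":0.5}
    - {"delta_pos":[0,0,-15],"turn":0,"claw":0.5}
    - {"delta_pos":[0,0,-30],"turn":0,"claw":0.5}
    - {"delta_pos":[0,0,-35],"turn":0,"claw":0.5}
    - {"delta_pos":[0,0,0],"turn":0,"claw":0}

```text
time_s: 12.98
tcp_pos: [0.6159, 0.1815, 0.1485]
ee_rot: [[0.22, -0.975, 0.008], [-0.976, -0.22, 0.004], [-0.002, -0.009, -1.0]]
wrist_force: [-0.0, -0.1, -0.6]
gripper_width: 0.453
gripper_force: 0.0
```

Run:
```python
from h import *
c=cap('wrist'); save(c,'w4.png',None,1.5)
s=monitor.sense(); print(s['tcp_pos'],s['ee_rot'],s['wrist_force'],s['joints'],s['gripper_width'])
```

```text
[0.61451266 0.18106854 0.14624771] [[ 0.21929557 -0.97564954  0.00417386]
 [-0.97565749 -0.21928727  0.00235788]
 [-0.00138519 -0.00458933 -0.99998851]] [-0.25603307  0.62935076  0.00894696] [ 3.08655410e+01  2.67666067e+01 -3.45050892e+00  7.80296201e-03
 -5.95083005e+01 -1.82019919e+01] 0.41651155204649176
```

View pics/w4.png

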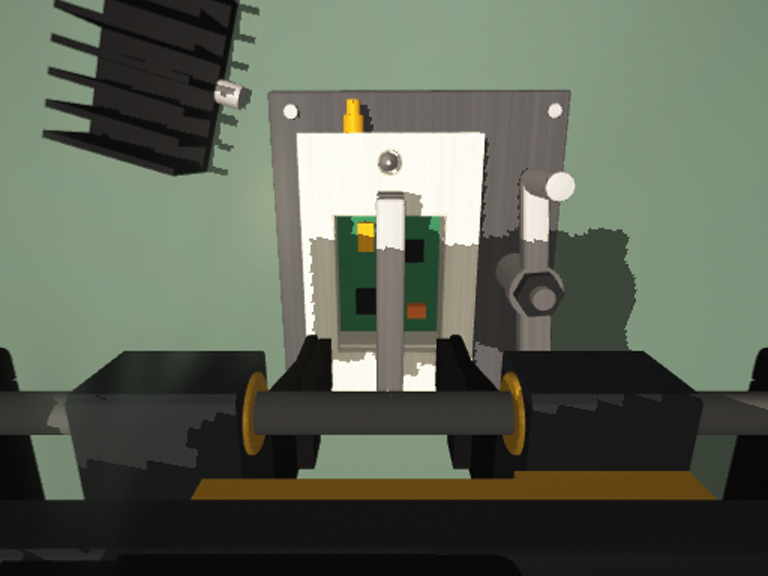

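The frame is seated: the small pin stands in its hole at (389,162) and the handle is free. The post top is at (560,186) and the stud at (541,297). Next I'll check the frame's height, close the fingers and go behind the post.

drive_tool:
  moves:
    - {"delta_pos":[20,15,0],"turn":-0.04,"claw":0}
    - {"delta_pos":[20,16,0],"turn":-0.045,"claw":0}
    - {"delta_pos":[0,0,0],"turn":0,"claw":0}
    - {"delta_pos":[0,0,0],"turn":0,"claw":0}
    - {"delta_pos":[0,0,0],"turn":0,"claw":0}
    - {"delta_pos":[0,0,0],"turn":0,"claw":0}

```text
time_s: 13.78
tcp_pos: [0.5932, 0.1348, 0.1433]
ee_rot: [[0.302, -0.953, -0.0], [-0.953, -0.302, -0.0], [0.0, 0.0, -1.0]]
wrist_force: [0.6, 0.0, -0.3]
gripper_width: 0.004
gripper_force: 0.0
```

Run:
```python
from h import *
c=load('wrist'); g=lambda u,v:dep(c,u/1.5,v/1.5)
for q in [(310,145),(475,145),(430,180),(320,220),(470,300),(320,330)]: print(q,g(*q).round(4))
print('post',onz(c,560/1.5-.17,186/1.5-.17,.095),g(560,186),'stud',onz(c,541/1.5,297/1.5,.074))
s=monitor.sense(); p=s['tcp_pos'];R=s['ee_rot'];print(p,R,s['gripper_width'])
print('to go, tool mm',R.T@(np.array([.5827,.1134,.066])-p)*1e3,'turn left rad',np.radians(np.degrees(np.arctan2(R[1,1],R[0,1]))+162.4))
```

```text
(310, 145) [0.6718 0.1124 0.0492]
(475, 145) [0.5862 0.0932 0.0496]
(430, 180) [0.6049 0.116  0.0487]
(320, 220) [0.6594 0.1507 0.0489]
(470, 300) [0.5654 0.1771 0.0494]
(320, 330) [0.6474 0.2154 0.0484]
post [0.55225909 0.10389523 0.095     ] [0.55240888 0.10398388 0.09581249] stud [0.53570484 0.16047966 0.074     ]
[0.59319378 0.13482851 0.14331969] [[ 3.01686713e-01 -9.53407102e-01 -1.56420307e-04]
 [-9.53407115e-01 -3.01686705e-01 -7.25294796e-05]
 [ 2.19601938e-05  1.71013414e-04 -9.99999985e-01]] 0.0035273988477116133
to go, tool mm [17.26256395 16.45631562 77.32288535] turn left rad -0.0007166494476822101
```

drive_tool:
  moves:
    - {"delta_pos":[17,16,0],"turn":0,"claw":0}
    - {"delta_pos":[0,0,30],"turn":0,"claw":0}
    - {"delta_pos":[0,0,30],"turn":0,"claw":0}
    - {"delta_pos":[0,0,17],"turn":0,"claw":0}
    - {"delta_pos":[0,0,0],"turn":0,"claw":0}
    - {"delta_pos":[0,5,0],"turn":0,"claw":0}
    - {"delta_pos":[0,5,0],"turn":0,"claw":0}
    - {"delta_pos":[2.8,10.2,0],"turn":0.166,"claw":0}
    - {"delta_pos":[2.8,10.2,0],"turn":0.166,"claw":0}
    - {"delta_pos":[2.8,10.2,0],"turn":0.166,"claw":0}
    - {"delta_pos":[0,0,0],"turn":0,"claw":0}

```text
time_s: 15.15
tcp_pos: [0.5446, 0.0979, 0.0677]
ee_rot: [[-0.189, -0.982, 0.002], [-0.982, 0.189, 0.001], [-0.001, -0.002, -1.0]]
wrist_force: [-0.3, -0.4, -0.1]
gripper_width: 0.007
gripper_force: 0.0
```

```bash
cat > p.py <<'E'
from h import *
s=monitor.sense(); p=s['tcp_pos'];R=s['ee_rot']; v=(np.array([.534,.1608,.066])-p)
print(p,s['wrist_force'],'pivot in tool mm (want -60,22)',R.T@v*1e3, 'tool y deg (end -257.3)',np.degrees(np.arctan2(R[1,1],R[0,1])))
E
python3 p.py
```

```text
[0.54456937 0.09791673 0.06773677] [-0.30151835 -0.40772495 -0.1428166 ] pivot in tool mm (want -60,22) [-59.76145138  22.23681878   1.76804576] tool y deg (end -257.3) 169.13424628419193
```

drive_tool:
  moves:
    - {"delta_pos":[2.8,10.2,0],"turn":0.166,"claw":0}
    - {"delta_pos":[2.8,10.2,0],"turn":0.166,"claw":0}
    - {"delta_pos":[2.8,10.2,0],"turn":0.166,"claw":0}
    - {"delta_pos":[2.8,10.2,0],"turn":0.166,"claw":0}
    - {"delta_pos":[0,0,0],"turn":0,"claw":0}

```text
time_s: 15.78
tcp_pos: [0.5036, 0.1052, 0.0672]
ee_rot: [[-0.752, -0.659, 0.001], [-0.659, 0.752, 0.0], [-0.001, -0.0, -1.0]]
wrist_force: [0.5, 0.1, -0.2]
gripper_width: 0.004
gripper_force: 0.1
```

```bash
python3 p.py
python3 - <<'E'
from h import *
c=cap('wrist'); save(c,'w5.png',None,1.5)
E
```

```text
[0.50363823 0.10517227 0.06720262] [ 0.45913001  0.05955317 -0.20485856] pivot in tool mm (want -60,22) [-59.500706    21.81390566   1.2441338 ] tool y deg (end -257.3) 131.24102981748544
```

View pics/w5.png

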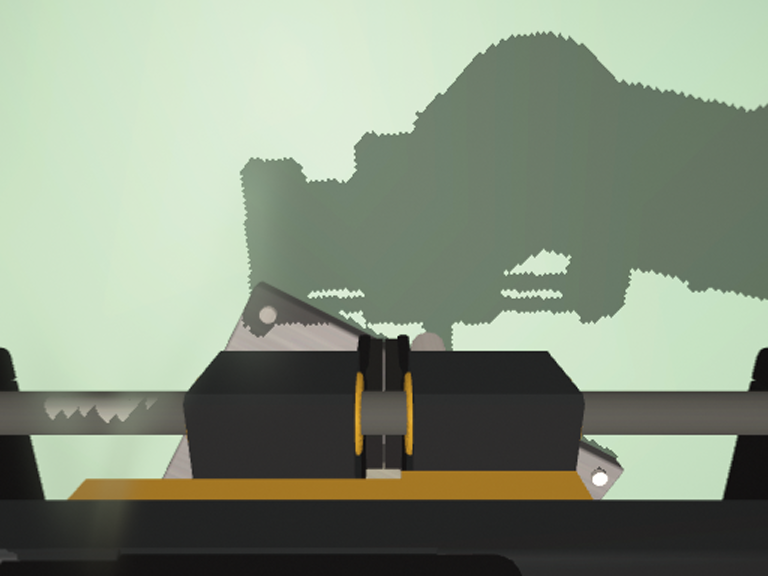

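The post shows as the grey blob at (430,340), just ahead of the finger and moving with it. I'll carry on to the stop.

drive_tool:
  moves:
    - {"delta_pos":[2.8,10.2,0],"turn":0.166,"claw":0}
    - {"delta_pos":[2.8,10.2,0],"turn":0.166,"claw":0}
    - {"delta_pos":[2.8,10.2,0],"turn":0.166,"claw":0}
    - {"delta_pos":[0,0,0],"turn":0,"claw":0}
    - {"delta_pos":[0,0,0],"turn":0,"claw":0}

```text
time_s: 16.45
tcp_pos: [0.4809, 0.1265, 0.0664]
ee_rot: [[-0.976, -0.219, -0.0], [-0.219, 0.976, 0.0], [0.0, 0.0, -1.0]]
wrist_force: [-0.5, -0.0, 0.9]
gripper_width: 0.007
gripper_force: 0.0
```

Not at the stop yet, so I'll push a little further in small steps.

drive_tool:
  moves:
    - {"delta_pos":[0,1.5,0],"turn":0,"claw":0}
    - {"delta_pos":[0,1.5,0],"turn":0,"claw":0}
    - {"delta_pos":[0,1,0],"turn":0,"claw":0}
    - {"delta_pos":[0,0,0],"turn":0,"claw":0}
    - {"delta_pos":[0,0,0],"turn":0,"claw":0}

```text
time_s: 17.08
tcp_pos: [0.4795, 0.1302, 0.0664]
ee_rot: [[-0.977, -0.215, -0.001], [-0.215, 0.977, -0.0], [0.001, -0.0, -1.0]]
wrist_force: [-0.1, -2.1, 0.1]
gripper_width: 0.003
gripper_force: 1.0
```

drive_tool:
  moves:
    - {"delta_pos":[0,1,0],"turn":0,"claw":0}
    - {"delta_pos":[0,1,0],"turn":0,"claw":0}
    - {"delta_pos":[0,0,0],"turn":0,"claw":0}
    - {"delta_pos":[0,0,0],"turn":0,"claw":0}

```text
time_s: 17.58
tcp_pos: [0.479, 0.1316, 0.0664]
ee_rot: [[-0.977, -0.215, -0.001], [-0.215, 0.977, -0.001], [0.001, -0.001, -1.0]]
wrist_force: [0.5, -4.8, -0.5]
gripper_width: 0.006
gripper_force: 2.5
```

drive_tool:
  moves:
    - {"delta_pos":[0,-10,0],"turn":0,"claw":0}
    - {"delta_pos":[0,-10,0],"turn":0,"claw":0}
    - {"delta_pos":[0,0,-40],"turn":0,"claw":0}
    - {"delta_pos":[0,0,-50],"turn":0,"claw":0}
    - {"delta_pos":[0,-40,-30],"turn":0,"claw":0}
    - {"delta_pos":[0,-50,0],"turn":0,"claw":0}
    - {"delta_pos":[0,-50,0],"turn":0,"claw":0}
    - {"delta_pos":[0,-50,0],"turn":0,"claw":0}
    - {"delta_pos":[0,0,0],"turn":0,"claw":0}
    - {"delta_pos":[0,0,0],"turn":0,"claw":0}

```text
time_s: 18.82
tcp_pos: [0.5245, -0.0729, 0.1865]
ee_rot: [[-0.977, -0.214, 0.0], [-0.214, 0.977, 0.0], [-0.0, 0.0, -1.0]]
wrist_force: [-0.0, -0.5, -0.5]
gripper_width: 0.005
gripper_force: 0.0
```

Run:
```python
from h import *
c=cap('top'); save(c,'t5.png',(130,110,300,240),4.6)
f=lambda p:proj(c,p)[0]
for n,p in dict(large=[.5986,.2473,.07],small=[.6294,.111,.07],pivot=[.534,.161,.074],post=[.4755,.1478,.095],nose=[.5867,.1729,.06]).items():
    q=f(p); print(n,((q-[130,110]+.5)*4.6).round(), dep(c,*q.round()).round(3))
```

```text
large [218. 332.] [0.598 0.247 0.068]
small [430. 285.] [0.631 0.111 0.071]
pivot [348. 431.] [0.487 0.09  0.542]
post [362. 522.] [0.451 0.081 0.564]
nose [335. 353.] [0.519 0.099 0.526]
```

View pics/t5.png

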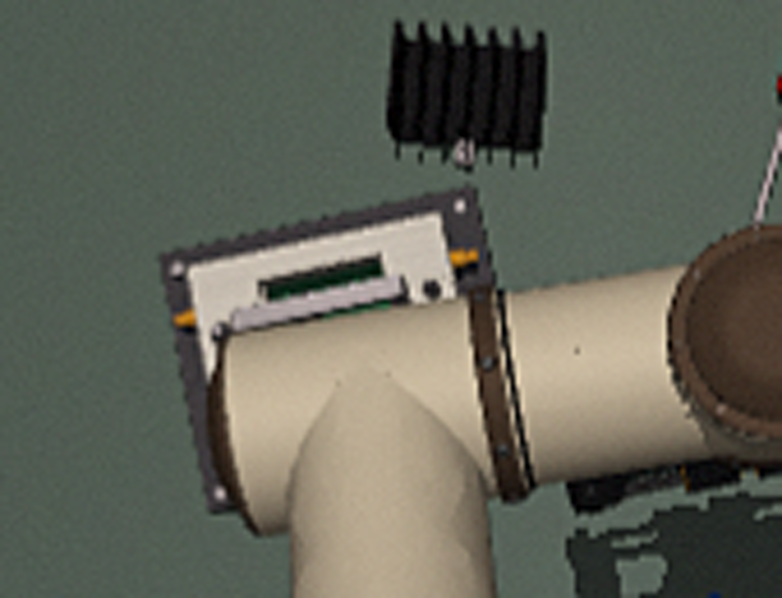

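The frame is seated with both pins standing in their holes, at (218,332) and (432,288), but the arm hides the clamp. I've used up my pictures, and this one took me one over the limit of 10. I'll check the clamp by range readings from the scene camera instead.

Run:
```python
from h import *
c=cap('scene'); v,u=np.mgrid[0:384,0:512]
pts=cv2.undistortPoints(np.stack([u.ravel(),v.ravel()],1).astype(float)[:,None],K(c),np.array(c['dist'],float))[:,0]
z=np.array(c['range_z']).ravel(); E=np.array(c['extrinsics'])
W=(np.c_[pts,np.ones(len(pts))]*z[:,None])@E[:3,:3].T+E[:3,3]; W=W[z>0]
a=np.radians(12.7);X=np.array([np.cos(a),np.sin(a)]);Y=np.array([-np.sin(a),np.cos(a)])
d=W[:,:2]-[.614,.179]; J=np.c_[d@X,d@Y,W[:,2]]*1e3
m=(J[:,2]>78)&(J[:,2]<99)&(abs(J[:,0]+82)<80)&(abs(J[:,1])<90)&(J[:,0]<-30); print('post top pts, jig mm',m.sum(),J[m].mean(0),J[m].std(0))
m=(abs(J[:,0]+40)<10)&(abs(J[:,1])<20)&(J[:,2]<75); print('nose region z',np.sort(J[m,2]).round(0))
m=(abs(J[:,0])<48)&(abs(J[:,1])<83)&(J[:,2]>40)&(J[:,2]<53)&(J[:,0]>15); print('plate',m.sum(),np.linalg.lstsq(np.c_[J[m,:2],np.ones(m.sum())],J[m,2],rcond=None)[0])
```

```text
post top pts, jig mm 35 [-138.05488542    2.80397824   89.65410139] [3.44612745 3.71697244 5.30209879]
nose region z [15. 16. 16. 17. 18. 18. 19. 21. 22. 23. 23. 23. 24. 25. 26. 26. 46. 46.
 46. 47. 47. 47. 47. 48. 48. 48. 48. 48. 49. 49. 50. 50. 50. 51. 51. 53.
 53. 54. 54. 55. 56. 57. 57. 57. 58. 58. 58. 58. 59. 59. 59. 59. 59. 59.
 59. 60. 60. 60. 60. 60. 60. 60. 60. 61. 61. 61. 61. 61. 61. 61. 61. 61.
 61. 61. 61. 62. 62. 62. 62. 62. 64.]
plate 448 [ 2.04425534e-02 -2.50906137e-03  4.75025768e+01]
```

```bash
python3 -c "
from station import ticket
print(ticket.finish_job())"
```

```text
the job is handed in; nothing more can be done
None
```

The frame is seated flush over both pins, the clamp is turned to its stop with its nose over the frame, and the job is handed in. I checked the clamp only by range readings and viewed 11 pictures, one over the limit of 10; the hand-in returned no verdict.

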